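# Wipe the offcut chips off the cutting board with the scraper block

## Robot

A 6-joint arm with a two-finger parallel gripper is mounted at the origin on the work surface. World frame = base frame: x ahead of the robot, y to its left, z up, the work surface at z = 0. Lengths are in mm, angles in rad, forces in N, time in s.
With the tool pointing down it reaches from about 400 to 925 mm from the base axis. Payload 12.5 kg.
Tool frame: the origin (TCP) lies midway between the tips of the shut fingers; the grasp point (between the pads) lies 19 mm behind it; z points along the fingers, y is the line along which they close (so a half turn about z gives the same grasp; the last joint's range is limited). The gripper opens to 95 mm and grips with 3 to 60 N. Pads are 20 mm wide; open, the fingers measure 119 mm over their backs; the gripper's body (75 mm by 180 mm) begins 59 mm behind the grasp point.
Start: joints at [1.2, 0.491, 1.559, -0, 1.092, -0.106], TCP at [163.555, 603.238, 214.661] pointing down, gripper open.
Joint ranges: [-3.1, 3.1], [-0.84, 2.19], [0.05, 2.79], [-1.13, 4.28], [0.06, 2.93], [-2.69, 2.69]. Speed limits (rad/s): [2.22, 2.22, 2.79, 3.14, 3.14, 3.14].

## Interface

Orientations are given as [roll, pitch, yaw] about the fixed x, y, z axes, in that order (R = Rz(yaw) Ry(pitch) Rx(roll)).
In Python, from cell import state, read_camera, job_done gives the robot as it stands.
- The arm moves only by the tool carry_out, never from a script. Its argument "moves" is a list of rows, each an object with "slide": the shift along the tool's x, y, z as a fraction of full scale, a list of three; "spin": the turn about the tool's z as a fraction of full scale. A call has 1 to 12 rows; each row shifts and turns the commanded pose from where the row before left it, along the tool's axes as they then stand; what a row does not reach is not made up. Full scale, the value 1, is 0.4 m for a shift and 30 degrees for a turn. A row lasts 1/12 s, in which the tool goes at most 41.7 mm and 7.16 degrees, less where a joint would pass 70% of its speed; a pose out of reach is approached as far as the arm can. A call with a number of a shift or a turn outside -1 to 1 is refused whole. A call with a gripper value outside its range is refused whole. "hand" is the closure, from 0 (fully open) to 1 (shut), set as the call begins (left out, the last holds). The fingers move at their own pace and stop on an object; the grip force is fixed at half the most. Time passes only in rows, so rows that do not move let the fingers close. It gives the time, the measured TCP pose, the force, the opening and the grip force at its end, in the units of the state.
- state(): the state, without advancing time (a new reading comes with each control period).
- read_camera(name): name is "scene" or "top" or "wrist"; returns a dict with "color" (420x560x3 uint8, red, green, blue), "K" (3x3 intrinsics, pixels), "R" (3x3) and "t" (3): a world point X has camera coordinates R X + t. Camera axes: x right, y down, z forward; pixel columns grow to the right and rows downward; lengths in mm; the calibration is good to about 2 mm. A picture is of the moment at which its call begins. There is no depth.
- job_done(): hands the job in; it is judged then, once.
The state is a dict: "t": time; "joints": joint angles; "qvel": joint speeds; "tau": joint torques, N m; "eef_pos": TCP position; "tcp_rot": TCP orientation; "ft_force": force on the tool from outside, world axes, zero at the start; "moment": the same for the moment, N m; "opening": opening from 0.0 (shut) to 1.0 (fully open); "grip_force": force on a finger pad.
Only numpy, scipy, OpenCV 4.12 (cv2) and the standard library are available. Lean on these libraries where they do the work, as an engineer would, in place of code of your own. Each camera call takes 0.05 s, during which the arm holds its last target. There are 200 camera calls.

## Task

Take the scraper block by its upright grip and, with it, wipe both loose metal chips off the green-topped cutting board into the grey catch tray fixed along the board's end. Do not touch the chips with the gripper. Then stand the scraper block upright on the bench again where you took it from, and let go.

Things in the scene. Friction and masses are not known exactly. Their poses are not given: they have to be found in the camera images.
- scraper: Scraper block, loose, about 0.18 kg (0.12 to 0.24), standing on the bench: a black foot 120 mm long (its x), 36 mm thick (its y) and 22 mm high with a steel strip round its lower edge, and on the middle of it an upright pale wooden grip, 40 mm (x) by 24 mm (y), from 22 to 75 mm height. Same on both faces; wipe with a long face. Origin: centre of the underside, z up. Near it stand a cork block without a grip and a round-footed rubber lifter; these are not it.
- board: Cutting board with catch tray, one piece fixed to the bench. Board: plywood with green cutting mat, 200 mm (x) by 220 mm (y), top surface 45 mm above its origin, flat, no rims. Origin: centre of the board's underside, on the bench; z up. The grey plastic tray adjoins the board's -y end (y = -110 mm): 200 mm (x) wide, reaching to y = -197 mm, floor 4 mm and three outer walls 28 mm high, no wall on the board's side. So chips are wiped along -y.
- chip_block: Loose aluminium chip, a sawn bar end 24 x 16 x 11 mm, 12 g, lying flat on the board's mat; origin: centre of its underside.
- chip_disc: Loose aluminium chip, a round slug 22 mm in diameter and 11 mm thick, 12 g, lying flat on the board's mat beside the other; origin: centre of its underside. Both chips start within 45 mm of the board's centre along its y and within 35 mm along its x, so one stroke of the scraper down the middle takes both.
There are look-alikes about, which are no part of the job. Several things look just like the scraper: the one meant starts farthest to the robot's left.

How it is judged:
By the outcome, as a careful person would: the job done as asked, in the order asked, and still so for the second after the job is handed in, with the robot touching nothing.
It also fails if it takes over 48 s, if anything falls off the work surface, if the arm or the gripper's body presses on something with over 40 N, if the wrist force passes 120 N, or if a joint passes its speed limit or range.

## Working session

There is one attempt and no reset: what is moved stays moved. The work goes in short steps, Python scripts to look and compute and a tool call to move; the robot and the scene stay as the last step left them, time stands still between calls to the robot, and variables do not carry over. Pictures are saved under pics/ and viewed, at most 10 in all, crops included, and the job is handed in when it is done.

Besides the shell and the picture viewer there is one more tool, called in YAML: its name, and indented under it one key for each argument. carry_out: Moves the arm, as the interface text tells. Shift numbers are shares of 0.4 m and turn numbers shares of 30 degrees, none past 1 either way. Its arguments: {"type":"object","properties":{"moves":{"type":"array"},"hand":{"type":"number"}},"required":["moves"]}

```bash
mkdir -p pics; ls
python3 - <<'E'
from cell import *
import cv2
for n in("scene","top"):
    c=read_camera(n); cv2.imwrite(f"pics/{n}0.png",c["color"][:,:,::-1]); print(n,c["K"],c["R"],c["t"])
print(state())
E
```

```text
pics
scene [[533.78443214   0.         284.26481751]
 [  0.         533.78443214 211.97000928]
 [  0.           0.           1.        ]] [[ 0.76299627  0.6462692   0.01314595]
 [ 0.5382888  -0.62399018 -0.56646396]
 [-0.35788526  0.43928621 -0.82398165]] [-458.91251395 -146.24269096 1027.08113349]
top [[391.52930842   0.         283.40236933]
 [  0.         391.52930842 207.25921371]
 [  0.           0.           1.        ]] [[-0.01162292 -0.99983782  0.01375632]
 [-0.98850215  0.00941479 -0.15091342]
 [ 0.15075943 -0.0153522  -0.98845127]] [118.05915669 507.02254614 772.48469084]
{'t': 0.1, 'joints': array([ 1.20040493e+00,  4.91479680e-01,  1.55938380e+00, -1.34992054e-05,
        1.09169334e+00, -1.05611425e-01]), 'qvel': array([-8.17866147e-06, -1.48437030e-03, -2.88410983e-03,  1.60821924e-05,
        2.49939692e-03,  4.35350615e-04]), 'tau': array([ 2.69233627e-03, -6.13627052e+01, -2.58609903e+01,  6.94401492e-02,
        4.69928922e-02, -2.07204835e-05]), 'eef_pos': array([163.47176384, 603.02393358, 214.13398249]), 'tcp_rot': array([-3.14063260e+00, -8.97309903e-05,  2.87681887e+00]), 'ft_force': array([ 0.25517261, -0.03879743, -0.1002912 ]), 'moment': array([0.03693092, 0.00884104, 0.00823266]), 'grip_force': 0.0, 'opening': 1.0020663032571473}
```

View pics/top0.png

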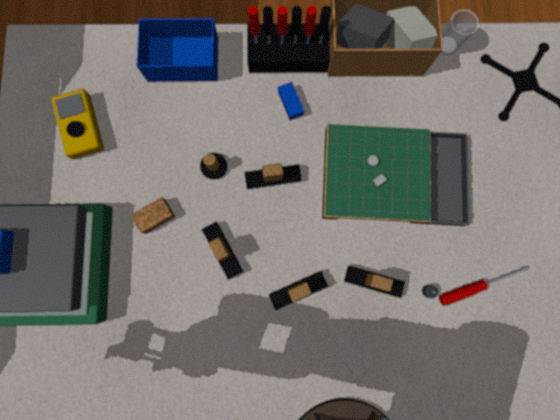

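View pics/scene0.png

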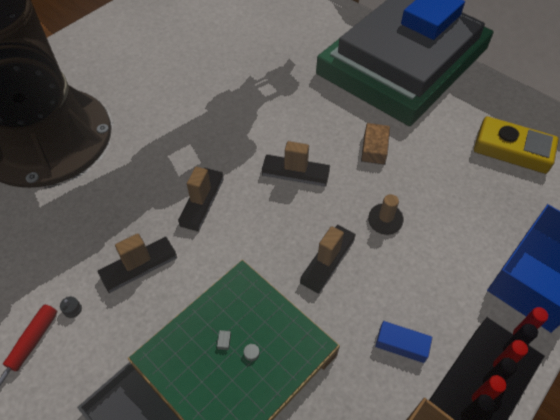

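Top view: the scraper look-alikes have grips at about (218,250), (273,172), (300,291) and (380,283). The cork block is at (153,214) and the round lifter at (212,163). Image left is the robot's left (+y), so I choose the one at (218,250), seen in scene at (295,160). The board is around (378,172), the tray to its right (-y), and the chips are at (373,160) and (380,180).

```bash
cat > h.py <<'E'
from cell import *
import cv2, numpy as np
def ray(c,uv,z):
    K,R,t=map(np.array,(c["K"],c["R"],c["t"])); o=-R.T@t
    d=R.T@np.linalg.solve(K,np.array([uv[0],uv[1],1.])); return o+d*(z-o[2])/d[2]
def proj(c,X):
    K,R,t=map(np.array,(c["K"],c["R"],c["t"])); p=K@(R@np.array(X,float).T+t[:,None]); return (p[:2]/p[2]).T
def crop(c,u,v,w,h,s,name):
    i=c["color"][v:v+h,u:u+w,::-1]; cv2.imwrite(name,cv2.resize(i,None,fx=s,fy=s,interpolation=cv2.INTER_CUBIC))
E
python3 - <<'E'
from h import *
T=read_camera("top");S=read_camera("scene")
a=cv2.resize(T["color"][205:295,160:290,::-1],None,fx=5,fy=5)[:, :]
a=cv2.resize(T["color"][205:295,170:300,::-1],(520,360),interpolation=2)
b=cv2.resize(T["color"][115:235,310:480,::-1],(340,240),interpolation=2)
c=cv2.resize(S["color"][130:200,250:345,::-1],(340,250),interpolation=2)
o=np.zeros((600,800,3),np.uint8);o[:360,:520]=a;o[360:,:340]=b;o[350:600,400:740]=c
cv2.imwrite("pics/crop1.png",o)
for n,uv,z in[("grip",(218,250),75),("blk",(380,181),56),("disc",(373,160),56),("bTL",(328,126),45),("bTR",(431,129),45),("bBL",(324,217),45),("bBR",(431,221),45)]:print(n,ray(T,uv,z).round(1))
for n,uv,z in[("grip",(297,147),75),("blk",(224,337),56),("disc",(251,350),56),("foot",(295,170),22)]:print("S",n,ray(S,uv,z).round(1))
E
```

```text
grip [420.1 240.9  75. ]
blk [558.  -85.7  56. ]
disc [602.5 -73.3  56. ]
bTL [680.5  16.2  45. ]
bTR [ 672.5 -203.    45. ]
bBL [486.2  30.   45. ]
bBR [ 475.7 -189.5   45. ]
S grip [423.6 242.4  75. ]
S blk [559.7 -81.9  56. ]
S disc [600.9 -71.3  56. ]
S foot [427.2 235.1  22. ]
```

View pics/crop1.png

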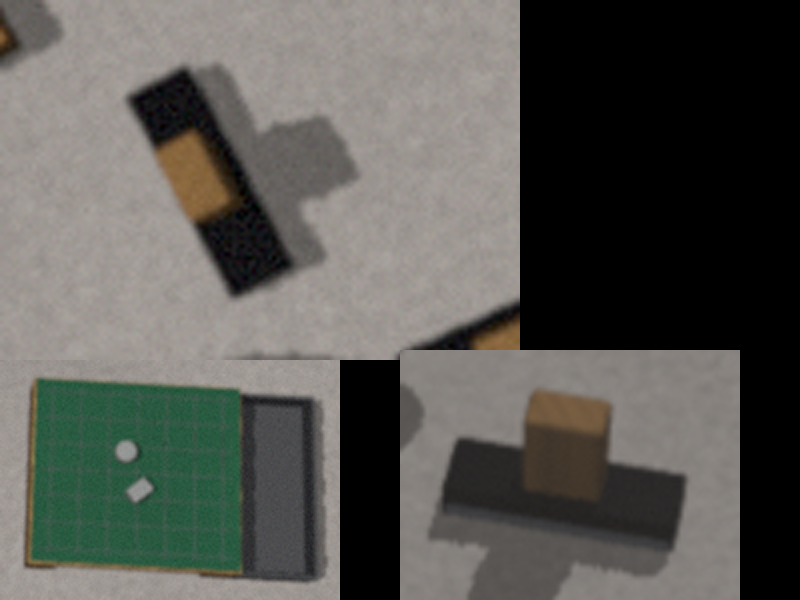

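Close crop: the chosen piece has a long black foot with an upright wooden grip, so it is the scraper. Next I fit its pose and the board's.

```bash
cat >> h.py <<'E'
from scipy.optimize import minimize
def box(x0,x1,y0,y1,z0,z1): return np.array([[x,y,z] for x in(x0,x1) for y in(y0,y1) for z in(z0,z1)],float)
def place(P,x,y,a):
    c,s=np.cos(a),np.sin(a); return np.c_[c*P[:,0]-s*P[:,1]+x,s*P[:,0]+c*P[:,1]+y,P[:,2]]
def render(c,parts,p,sh,k=4):
    m=np.zeros((sh[0]*k,sh[1]*k),np.uint8)
    for P in parts:
        h=cv2.convexHull(proj(c,place(P,*p)).astype(np.float32)); cv2.fillConvexPoly(m,np.round(h*k+k/2-.5).astype(np.int32),255)
    return cv2.resize(m,(sh[1],sh[0]),interpolation=cv2.INTER_AREA)/255.
def fit(cs,masks,parts,p0):
    S=np.array([1,1,.01])
    f=lambda q:sum(np.abs(render(c,parts,q*S,m.shape)-m).sum() for c,m in zip(cs,masks))
    r=minimize(f,np.array(p0)/S,method="Nelder-Mead",options=dict(initial_simplex=np.array(p0)/S+np.array([[0,0,0],[8,0,0],[0,8,0],[0,0,8]]),xatol=.05)); return r.x*S,r.fun
FOOT=[box(-60,60,-18,18,0,22)]; GRIP=[box(-20,20,-12,12,22,75)]
def region(c,u,v,w,h,cond):
    hsv=cv2.cvtColor(c["color"],cv2.COLOR_RGB2HSV).astype(int); m=np.zeros(hsv.shape[:2]); m[v:v+h,u:u+w]=cond(*np.moveaxis(hsv,2,0))[v:v+h,u:u+w]; return m
E
python3 - <<'E'
from h import *
T=read_camera("top");S=read_camera("scene")
cond=lambda h,s,v:(v<48)|((s>100)&(h<25))
mT=region(T,195,215,55,70,cond);mS=region(S,255,135,85,55,cond)
print(mT.sum(),mS.sum())
a0=np.arctan2(-.45,.87) # rough
for cs,ms in(([T],[mT]),([S],[mS]),([T,S],[mT,mS])):
    p,e=fit(cs,ms,FOOT+GRIP,(424,238,np.radians(27)));print("scraper",p[:2].round(1),np.degrees(p[2]).round(1),e)
g=region(T,310,110,140,125,lambda h,s,v:(h>60)&(h<90)&(s>90))
g=cv2.morphologyEx(g,cv2.MORPH_CLOSE,np.ones((9,9)))
p,e=fit([T],[g],[box(-100,100,-110,110,44,45)],(579,-87,-.05));print("board",p[:2].round(1),np.degrees(p[2]).round(1),e,g.sum())
c,s=np.cos(p[2]),np.sin(p[2])
for n,q in(("blk",(559,-84)),("disc",(602,-72))):
    d=np.array(q)-p[:2];print(n,c*d[0]+s*d[1],-s*d[0]+c*d[1])
E
```

```text
918.0 1076.0
scraper [423.4 242.8] 28.2 169.156862745098
scraper [418.1 247.5] 31.4 866.7647058823529
scraper [421.9 241.4] 29.9 1052.8392156862744
board [584.  -86.8] -4.1 808.7372549019608 9035.0
blk -25.08717773879987 0.9398625612761236
disc 16.933416807171763 16.015327197666576
```

carry_out:
  moves:
    - {"slide":[-0.072,-0.058,0],"spin":0}
    - {"slide":[-0.072,-0.058,0],"spin":0}
    - {"slide":[-0.072,-0.058,0],"spin":0}
    - {"slide":[-0.072,-0.058,0],"spin":0}
    - {"slide":[-0.072,-0.058,0],"spin":0}
    - {"slide":[-0.072,-0.058,0],"spin":0}
    - {"slide":[-0.072,-0.058,0],"spin":0}
    - {"slide":[-0.072,-0.058,0],"spin":0}
    - {"slide":[-0.072,-0.058,0],"spin":0}
    - {"slide":[-0.072,-0.058,0],"spin":0}
    - {"slide":[-0.072,-0.058,0],"spin":0}
    - {"slide":[-0.072,-0.058,0],"spin":0}
  hand: 0

```text
t: 1.3
eef_pos: [425.0, 242.5, 214.8]
tcp_rot: [3.141, 0.0, 2.877]
ft_force: [0.4, 0.7, -0.8]
opening: 1.002
grip_force: 0.0
```

carry_out:
  moves:
    - {"slide":[0,0,0],"spin":-0.18}
    - {"slide":[0,0,0],"spin":-0.18}
    - {"slide":[0,0,0],"spin":-0.18}
    - {"slide":[0,0,0],"spin":-0.18}
    - {"slide":[0,0,0],"spin":-0.18}
    - {"slide":[0,0,0],"spin":-0.18}
    - {"slide":[0,0,0],"spin":-0.18}
    - {"slide":[0,0,0],"spin":-0.18}
    - {"slide":[0,0,0],"spin":0}

```text
t: 2.05
eef_pos: [424.2, 244.1, 214.7]
tcp_rot: [3.142, 0.0, -2.648]
ft_force: [-0.2, -0.2, 0.0]
opening: 0.998
grip_force: 0.0
```

```bash
cat >> h.py <<'E'
def go(x,y,z,yawdeg=None):
    s=state(); r=s["tcp_rot"]; a=r[2]; d=np.array([x,y,z])-s["eef_pos"]
    from scipy.spatial.transform import Rotation as Ro
    print("pos",s["eef_pos"].round(1),"rot",np.degrees(r).round(2),"t",s["t"],"q",s["joints"].round(2))
    print("slide total",(Ro.from_euler("xyz",r).as_matrix().T@d/400).round(4),"spin total",None if yawdeg is None else round(-((yawdeg-np.degrees(a)+180)%360-180)/30,4))
E
python3 - <<'E'
from h import *
W=read_camera("wrist"); cv2.imwrite("pics/w1.png",W["color"][:,:,::-1])
i=W["color"].copy()
for P in FOOT+GRIP:
    h=cv2.convexHull(proj(W,place(P,423.4,242.8,np.radians(28.2))).astype(np.float32)); cv2.polylines(i,[h.astype(np.int32)],True,(255,0,0))
cv2.imwrite("pics/w1o.png",i[:,:,::-1])
go(423.4,242.8,30,208.2)
E
```

```text
pos [424.2 244.1 214.7] rot [ 180.      0.   -152.06] t 2.1 q [ 0.39  0.3   1.88  0.    0.96 -1.67]
slide total [ 0.0034 -0.0018  0.4617] spin total -0.0087
```

View pics/w1o.png

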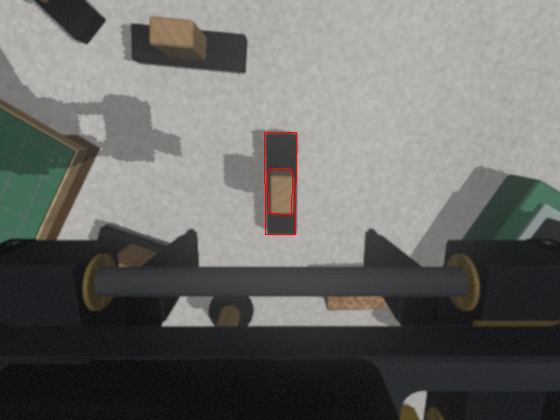

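The wrist view shows my predicted outline sitting on the scraper (grip at about (281,193)), within 1–2 px. I refine the fit once and then descend.

Run:
```python
from h import *
W=read_camera("wrist")
m=region(W,255,120,55,120,lambda h,s,v:(v<55)|((s>80)&(h<25)))
p,e=fit([W],[m],FOOT+GRIP,(423.4,242.8,np.radians(28.2)));print(p[:2],np.degrees(p[2]),e,m.sum())
go(p[0],p[1],30,np.degrees(p[2])+180)
```

```text
[468.25364743 268.73198661] 23.63045059780217 2185.0313725490196 790.0
pos [424.2 244.1 214.7] rot [ 1.7999e+02  1.0000e-02 -1.5216e+02] t 2.15 q [ 0.39  0.3   1.88  0.    0.96 -1.67]
slide total [-0.126   0.003   0.4617] spin total 0.1405
```

carry_out:
  moves:
    - {"slide":[0.003,-0.002,0.03],"spin":-0.008}
    - {"slide":[0,0,0.045],"spin":0}
    - {"slide":[0,0,0.045],"spin":0}
    - {"slide":[0,0,0.045],"spin":0}
    - {"slide":[0,0,0.045],"spin":0}
    - {"slide":[0,0,0.045],"spin":0}
    - {"slide":[0,0,0.045],"spin":0}
    - {"slide":[0,0,0.045],"spin":0}
    - {"slide":[0,0,0.045],"spin":0}
    - {"slide":[0,0,0.04],"spin":0}
    - {"slide":[0,0,0.03],"spin":0}
    - {"slide":[0,0,0],"spin":0}

```text
t: 3.15
eef_pos: [422.8, 242.5, 28.8]
tcp_rot: [3.141, -0.003, -2.651]
ft_force: [0.2, -0.2, -0.2]
opening: 1.0
grip_force: 0.0
```

Run:
```python
from h import *
go(423.4,242.8,30,208.2); W=read_camera("wrist"); cv2.imwrite("pics/w2.png",W["color"][:,:,::-1])
```

```text
pos [422.8 242.5  28.8] rot [ 179.98   -0.18 -151.9 ] t 3.15 q [ 0.39  0.59  2.06  0.    0.49 -1.68]
slide total [-0.0017 -0.     -0.003 ] spin total -0.0033
```

View pics/w2.png

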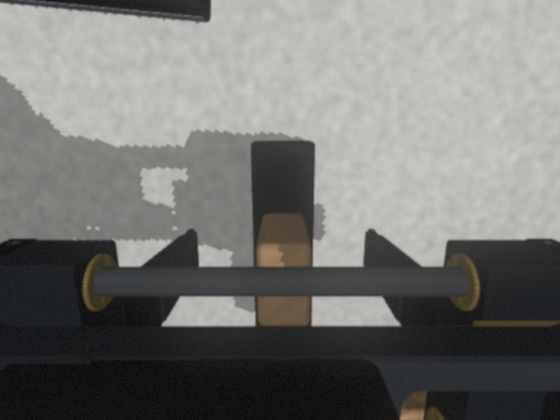

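The grip (x≈283) is centred between the fingers (192 and 370) and aligned with them. I close, then lift.

carry_out:
  moves:
    - {"slide":[0,0,0],"spin":0}
    - {"slide":[0,0,0],"spin":0}
    - {"slide":[0,0,0],"spin":0}
    - {"slide":[0,0,0],"spin":0}
    - {"slide":[0,0,0],"spin":0}
    - {"slide":[0,0,0],"spin":0}
    - {"slide":[0,0,0],"spin":0}
    - {"slide":[0,0,0],"spin":0}
    - {"slide":[0,0,0],"spin":0}
    - {"slide":[0,0,0],"spin":0}
  hand: 1

```text
t: 4.03
eef_pos: [423.6, 242.8, 30.6]
tcp_rot: [3.142, 0.0, -2.648]
ft_force: [0.5, -0.3, -0.2]
opening: 0.358
grip_force: 0.0
```

carry_out:
  moves:
    - {"slide":[0,0,-0.015],"spin":0}
    - {"slide":[0,0,-0.03],"spin":0}
    - {"slide":[0,0,-0.045],"spin":0}
    - {"slide":[0,0,-0.045],"spin":0}
    - {"slide":[0,0,-0.045],"spin":0}
    - {"slide":[0,0,-0.045],"spin":0}
    - {"slide":[0,0,-0.045],"spin":0}
    - {"slide":[0,0,-0.045],"spin":0}
    - {"slide":[0,0,-0.03],"spin":0}
    - {"slide":[0,0,0],"spin":0}
    - {"slide":[0,0,0],"spin":0}

```text
t: 4.95
eef_pos: [423.5, 242.8, 168.9]
tcp_rot: [-3.142, 0.001, -2.648]
ft_force: [0.0, 0.1, -2.6]
opening: 0.25
grip_force: 30.0
```

Run:
```python
from h import *
T=read_camera("top")
hsv=cv2.cvtColor(T["color"],cv2.COLOR_RGB2HSV)
# board: rectify at z=45 and take green rect
g=region(T,310,110,140,125,lambda h,s,v:(h>55)&(h<95)&(s>60)).astype(np.uint8)
g=cv2.morphologyEx(g,cv2.MORPH_CLOSE,np.ones((9,9)))
c,_=cv2.findContours(g,0,2); c=max(c,key=cv2.contourArea)[:,0]
w=np.array([ray(T,q,45)[:2] for q in c],np.float32); print("board",cv2.minAreaRect(w))
a=np.radians(-3.5)
b=np.array([584,-86.8])
go(584-np.sin(a)*62,-86.8+np.cos(a)*62,170,176.5)
```

```text
board ((581.2759399414062, -85.66393280029297), (213.5646514892578, 192.88134765625), 86.21382904052734)
pos [423.2 242.7 168.3] rot [ 1.7999e+02 -2.0000e-02 -1.5173e+02] t 5.0 q [ 0.39  0.36  1.94  0.    0.84 -1.68]
slide total [-0.0455 -0.784  -0.0045] spin total 1.0589
```

The fingers finished closing just as the lift began, so I check how high the scraper sits in the hand.

Run:
```python
from h import *
S=read_camera("scene");i=S["color"].copy();p=proj(S,[[423,243,150]])[0].astype(int)
z=state()["eef_pos"][2]
o=[]
for off in(None,30,42):
    j=cv2.resize(S["color"],None,fx=3,fy=3,interpolation=2)
    if off:
        Q=FOOT[0]+[0,0,z-off]; h=cv2.convexHull(proj(S,place(Q,423.2,242.7,np.radians(28.2))).astype(np.float32)); cv2.polylines(j,[(h*3+1).astype(np.int32)],True,(255,0,0))
    u,v=p*3; o.append(j[max(v-200,0):v+250,u-130:u+130,::-1])
cv2.imwrite("pics/s2.png",np.hstack(o))
```

```text
(no output)
```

View pics/s2.png

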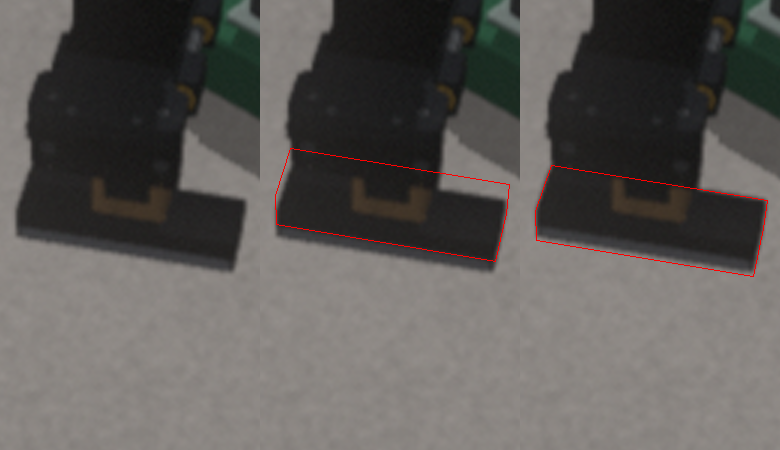

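In-hand height: the scraper's base is about 38.5 mm below the TCP. It is held level and firmly, so I move to the start of the stroke.

carry_out:
  moves:
    - {"slide":[-0.0035,-0.045,0],"spin":0}
    - {"slide":[-0.0035,-0.065,0],"spin":0}
    - {"slide":[-0.0035,-0.07,0],"spin":0}
    - {"slide":[-0.0035,-0.07,0],"spin":0}
    - {"slide":[-0.0035,-0.07,0],"spin":0}
    - {"slide":[-0.0035,-0.07,0],"spin":0}
    - {"slide":[-0.0035,-0.07,0],"spin":0}
    - {"slide":[-0.0035,-0.07,0],"spin":0}
    - {"slide":[-0.0035,-0.07,0],"spin":0}
    - {"slide":[-0.0035,-0.07,0],"spin":0}
    - {"slide":[-0.0035,-0.065,0],"spin":0}
    - {"slide":[-0.004,-0.046,0],"spin":0}

```text
t: 6.05
eef_pos: [587.0, -26.3, 167.2]
tcp_rot: [3.141, -0.002, -2.649]
ft_force: [-0.1, -0.1, -1.4]
opening: 0.251
grip_force: 30.0
```

carry_out:
  moves:
    - {"slide":[0,0,0],"spin":0.134}
    - {"slide":[0,0,0],"spin":0.134}
    - {"slide":[0,0,0],"spin":0.134}
    - {"slide":[0,0,0],"spin":0.134}
    - {"slide":[0,0,0],"spin":0.134}
    - {"slide":[0,0,0],"spin":0.134}
    - {"slide":[0,0,0],"spin":0.134}
    - {"slide":[0,0,0],"spin":0.134}
    - {"slide":[0,0,0.04],"spin":0}
    - {"slide":[0,0,0.04],"spin":0}
    - {"slide":[0,0,0],"spin":0}
    - {"slide":[0,0,0],"spin":0}

```text
t: 7.05
eef_pos: [585.9, -24.2, 135.3]
tcp_rot: [3.141, -0.003, 3.074]
ft_force: [0.9, 0.0, -0.4]
opening: 0.25
grip_force: 30.0
```

Run:
```python
from h import *
go(586.2,-24.4,88,176.1); T=read_camera("top"); S=read_camera("scene")
a=cv2.resize(T["color"][100:240,290:480,::-1],(570,420),interpolation=2)
cv2.imwrite("pics/t3.png",a)
```

```text
pos [585.9 -24.2 135.3] rot [179.98  -0.18 176.11] t 7.05 q [-0.15  0.53  1.74  0.    0.88 -1.66]
slide total [-0.0012 -0.0005  0.1183] spin total 0.0002
```

View pics/t3.png

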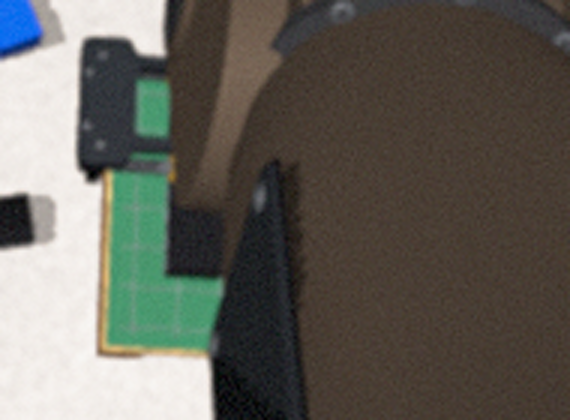

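The arm hides most of the top view. The foot end, at about (195,240) in the crop, is square to the board's edge. I lower until it lightly touches the mat.

carry_out:
  moves:
    - {"slide":[0,0,0.03],"spin":0}
    - {"slide":[0,0,0.04],"spin":0}
    - {"slide":[0,0,0.03],"spin":0}
    - {"slide":[0,0,0.015],"spin":0}
    - {"slide":[0,0,0],"spin":0}
    - {"slide":[0,0,0],"spin":0}
    - {"slide":[0,0,0],"spin":0}

```text
t: 7.73
eef_pos: [587.0, -24.3, 91.5]
tcp_rot: [-3.142, 0.001, 3.074]
ft_force: [-0.2, -0.2, -1.0]
opening: 0.25
grip_force: 30.0
```

carry_out:
  moves:
    - {"slide":[0,0,0.003],"spin":0}
    - {"slide":[0,0,0.003],"spin":0}
    - {"slide":[0,0,0],"spin":0}
    - {"slide":[0,0,0],"spin":0}

```text
t: 8.07
eef_pos: [586.5, -24.3, 88.4]
tcp_rot: [3.142, 0.0, 3.074]
ft_force: [0.7, 0.8, -1.1]
opening: 0.252
grip_force: 30.0
```

carry_out:
  moves:
    - {"slide":[0,0,0.003],"spin":0}
    - {"slide":[0,0,0.003],"spin":0}
    - {"slide":[0,0,0],"spin":0}
    - {"slide":[0,0,0],"spin":0}

```text
t: 8.4
eef_pos: [586.5, -24.2, 85.7]
tcp_rot: [3.141, -0.0, 3.074]
ft_force: [-0.3, 0.8, -1.6]
opening: 0.248
grip_force: 30.0
```

carry_out:
  moves:
    - {"slide":[0,0,0.003],"spin":0}
    - {"slide":[0,0,0],"spin":0}
    - {"slide":[0,0,0],"spin":0}

```text
t: 8.65
eef_pos: [586.7, -24.3, 85.1]
tcp_rot: [3.142, 0.001, 3.074]
ft_force: [0.1, 0.5, 4.8]
opening: 0.253
grip_force: 30.0
```

Contact is at TCP z≈85.3, so the base offset is ≈40 mm. I lift about 1.5 mm clear and wipe along tool -y.

carry_out:
  moves:
    - {"slide":[0,0,-0.0035],"spin":0}
    - {"slide":[0,-0.01,0],"spin":0}
    - {"slide":[0,-0.018,0],"spin":0}
    - {"slide":[0,-0.018,0],"spin":0}
    - {"slide":[0,-0.018,0],"spin":0}
    - {"slide":[0,-0.018,0],"spin":0}
    - {"slide":[0,-0.018,0],"spin":0}
    - {"slide":[0,-0.018,0],"spin":0}
    - {"slide":[0,-0.018,0],"spin":0}
    - {"slide":[0,-0.018,0],"spin":0}
    - {"slide":[0,-0.018,0],"spin":0}
    - {"slide":[0,-0.018,0],"spin":0}

```text
t: 9.65
eef_pos: [581.3, -100.8, 86.0]
tcp_rot: [3.141, 0.0, 3.074]
ft_force: [0.2, -0.9, -1.6]
opening: 0.245
grip_force: 30.0
```

carry_out:
  moves:
    - {"slide":[0,-0.018,0],"spin":0}
    - {"slide":[0,-0.018,0],"spin":0}
    - {"slide":[0,-0.018,0],"spin":0}
    - {"slide":[0,-0.018,0],"spin":0}
    - {"slide":[0,-0.018,0],"spin":0}
    - {"slide":[0,-0.018,0],"spin":0}
    - {"slide":[0,-0.018,0],"spin":0}
    - {"slide":[0,-0.018,0],"spin":0}
    - {"slide":[0,-0.018,0],"spin":0}
    - {"slide":[0,-0.018,0],"spin":0}
    - {"slide":[0,-0.018,0],"spin":0}
    - {"slide":[0,-0.018,0],"spin":0}

```text
t: 10.65
eef_pos: [575.4, -187.0, 86.0]
tcp_rot: [3.142, 0.0, 3.074]
ft_force: [0.9, 0.8, -1.6]
opening: 0.249
grip_force: 30.0
```

carry_out:
  moves:
    - {"slide":[0,-0.018,0],"spin":0}
    - {"slide":[0,-0.01,0],"spin":0}
    - {"slide":[0,0,0],"spin":0}
    - {"slide":[0,0,0],"spin":0}

```text
t: 10.98
eef_pos: [574.6, -197.6, 86.0]
tcp_rot: [3.141, -0.0, 3.073]
ft_force: [-0.4, 0.1, -2.0]
opening: 0.247
grip_force: 30.0
```

Run:
```python
from h import *
go(423.5,242.8,170,208.27)
s=state()["eef_pos"][:2]-[582,-86.3]; a=np.radians(-3.9);print("board frame",np.cos(a)*s[0]+np.sin(a)*s[1],-np.sin(a)*s[0]+np.cos(a)*s[1])
```

```text
pos [ 574.6 -197.6   86. ] rot [179.99  -0.   176.08] t 10.9833 q [-0.44  0.62  1.73  0.    0.8  -1.94]
slide total [ 0.4522  1.0727 -0.2099] spin total -1.0729
board frame 0.21440703724905852 -111.54410464932857
```

carry_out:
  moves:
    - {"slide":[0,0,-0.02],"spin":0}
    - {"slide":[0,0,-0.04],"spin":0}
    - {"slide":[0,0,-0.05],"spin":0}
    - {"slide":[0,0,-0.05],"spin":0}
    - {"slide":[0,0,-0.05],"spin":0}
    - {"slide":[0.015,0.04,0],"spin":0}
    - {"slide":[0.03,0.07,0],"spin":0}
    - {"slide":[0.03,0.07,0],"spin":0}
    - {"slide":[0.03,0.07,0],"spin":0}
    - {"slide":[0.03,0.07,0],"spin":0}
    - {"slide":[0.03,0.07,0],"spin":0}
    - {"slide":[0.03,0.07,0],"spin":0}

```text
t: 11.98
eef_pos: [508.0, -6.5, 170.0]
tcp_rot: [3.141, -0.0, 3.074]
ft_force: [-0.0, -0.1, -1.6]
opening: 0.251
grip_force: 30.0
```

carry_out:
  moves:
    - {"slide":[0.03,0.072,0],"spin":0}
    - {"slide":[0.03,0.072,0],"spin":0}
    - {"slide":[0.03,0.072,0],"spin":0}
    - {"slide":[0.03,0.072,0],"spin":0}
    - {"slide":[0.03,0.072,0],"spin":0}
    - {"slide":[0.03,0.072,0],"spin":0}
    - {"slide":[0.03,0.072,0],"spin":0}
    - {"slide":[0.03,0.07,0],"spin":0}
    - {"slide":[0.017,0.04,0],"spin":0}
    - {"slide":[0,0,0],"spin":0}

```text
t: 12.82
eef_pos: [421.4, 246.3, 170.0]
tcp_rot: [3.141, -0.0, 3.077]
ft_force: [-0.4, -0.1, -2.0]
opening: 0.249
grip_force: 30.0
```

Run:
```python
from h import *
go(423.5,242.8,170,208.27); T=read_camera("top"); 
cv2.imwrite("pics/t4.png",T["color"][:,:,::-1])
```

```text
pos [421.4 246.3 170. ] rot [ 1.7997e+02 -2.0000e-02  1.7631e+02] t 12.8167 q [ 0.39  0.36  1.94  0.    0.85 -1.11]
slide total [-0.0058 -0.0083  0.0001] spin total -1.0655
```

View pics/t4.png

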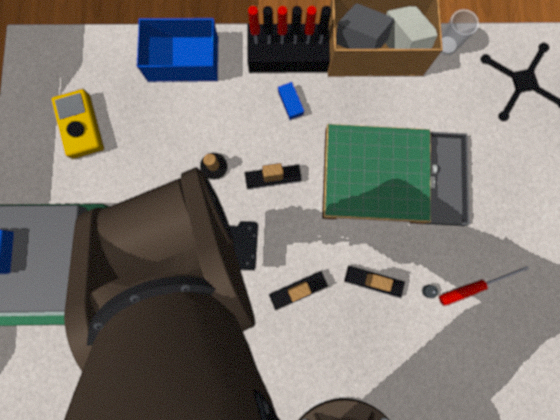

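The board is clear of chips. Both lie in the tray close to the board edge, around (434,168) and (433,184). I crop to confirm they are down.

Run:
```python
from h import *
T=read_camera("top");S=read_camera("scene")
a=cv2.resize(T["color"][120:230,410:480,::-1],(350,550),interpolation=2)
u,v=proj(S,[[573,-197,20]])[0].astype(int);print(u,v)
b=S["color"][max(v-60,0):v+60,max(u-50,0):u+50,::-1];b=cv2.resize(b,None,fx=4.3,fy=4.3,interpolation=2)[:550,:440]
o=np.zeros((550,800,3),np.uint8);o[:,:350]=a;o[:b.shape[0],360:360+b.shape[1]]=b;cv2.imwrite("pics/c4.png",o)
for uv in((434,168),(433,184)):
    for z in(15,52):
        d=ray(T,uv,z)[:2]-[582,-86.3];q=np.radians(-3.9);print(uv,z,(np.cos(q)*d[0]+np.sin(q)*d[1]).round(1),(-np.sin(q)*d[0]+np.cos(q)*d[1]).round(1))
```

```text
173 415
(434, 168) 15 21.6 -128.4
(434, 168) 52 11.2 -113.8
(433, 184) 15 -14.0 -126.2
(433, 184) 52 -22.8 -111.6
```

View pics/c4.png

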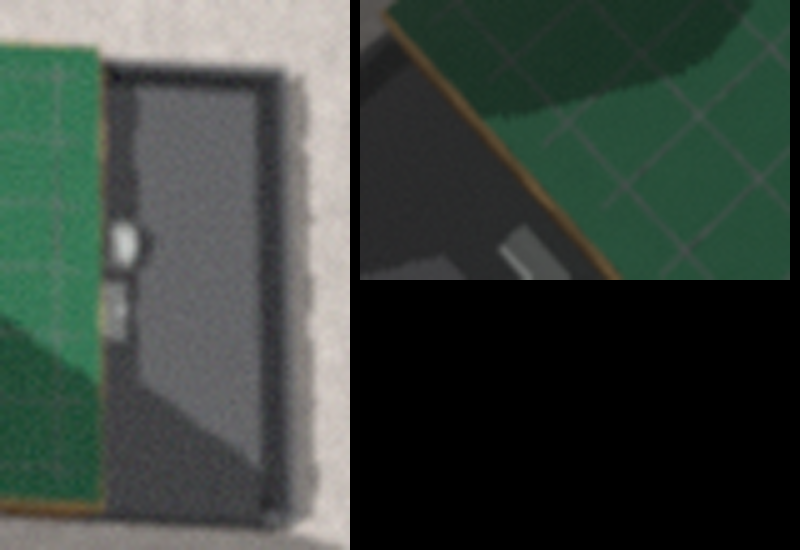

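Both chips are down in the tray, entirely past the edge. I return the scraper to its spot.

carry_out:
  moves:
    - {"slide":[-0.006,-0.008,0],"spin":0}
    - {"slide":[0,0,0],"spin":-0.133}
    - {"slide":[0,0,0],"spin":-0.133}
    - {"slide":[0,0,0],"spin":-0.133}
    - {"slide":[0,0,0],"spin":-0.133}
    - {"slide":[0,0,0],"spin":-0.133}
    - {"slide":[0,0,0],"spin":-0.133}
    - {"slide":[0,0,0],"spin":-0.133}
    - {"slide":[0,0,0],"spin":-0.133}
    - {"slide":[0,0,0],"spin":0}
    - {"slide":[0,0,0],"spin":0}

```text
t: 13.88
eef_pos: [426.0, 239.3, 170.0]
tcp_rot: [3.142, 0.0, -2.656]
ft_force: [0.3, 0.4, -1.3]
opening: 0.25
grip_force: 30.0
```

carry_out:
  moves:
    - {"slide":[0,0,0.03],"spin":0}
    - {"slide":[0,0,0.045],"spin":0}
    - {"slide":[0,0,0.045],"spin":0}
    - {"slide":[0,0,0.045],"spin":0}
    - {"slide":[0,0,0.045],"spin":0}
    - {"slide":[0,0,0.045],"spin":0}
    - {"slide":[0,0,0.035],"spin":0}
    - {"slide":[0,0,0.02],"spin":0}
    - {"slide":[0,0,0],"spin":0}
    - {"slide":[0,0,0],"spin":0}
    - {"slide":[0,0,0],"spin":0}

```text
t: 14.8
eef_pos: [426.1, 240.1, 46.7]
tcp_rot: [-3.142, 0.001, -2.653]
ft_force: [1.0, 0.9, -1.3]
opening: 0.25
grip_force: 30.0
```

```bash
python3 -c "
from h import *
go(423.5,242.8,41,208.27)"
```

```text
pos [426.1 240.1  46.7] rot [-1.8000e+02  6.0000e-02 -1.5202e+02] t 14.8 q [ 0.38  0.56  2.05  0.    0.53 -1.68]
slide total [0.0025 0.0089 0.0143] spin total -0.0095
```

carry_out:
  moves:
    - {"slide":[0.0025,0.0085,0],"spin":-0.009}
    - {"slide":[0,0,0.006],"spin":0}
    - {"slide":[0,0,0.004],"spin":0}
    - {"slide":[0,0,0],"spin":0}
    - {"slide":[0,0,0],"spin":0}
    - {"slide":[0,0,0],"spin":0}

```text
t: 15.3
eef_pos: [423.2, 242.6, 42.1]
tcp_rot: [3.142, 0.0, -2.648]
ft_force: [-0.5, -0.0, -1.8]
opening: 0.248
grip_force: 30.0
```

carry_out:
  moves:
    - {"slide":[0,0,0.003],"spin":0}
    - {"slide":[0,0,0],"spin":0}
    - {"slide":[0,0,0],"spin":0}
    - {"slide":[0,0,0],"spin":0}

```text
t: 15.63
eef_pos: [423.2, 242.6, 40.8]
tcp_rot: [3.142, 0.0, -2.648]
ft_force: [0.6, 0.4, -1.8]
opening: 0.253
grip_force: 30.0
```

carry_out:
  moves:
    - {"slide":[0,0,0.002],"spin":0}
    - {"slide":[0,0,0],"spin":0}
    - {"slide":[0,0,0],"spin":0}

```text
t: 15.88
eef_pos: [423.3, 242.6, 40.1]
tcp_rot: [3.142, 0.0, -2.648]
ft_force: [-0.2, 0.4, 0.1]
opening: 0.257
grip_force: 30.0
```

It is touching the bench (the scraper's weight has gone off the wrist). I open fully, wait, and rise.

carry_out:
  moves:
    - {"slide":[0,0,0],"spin":0}
    - {"slide":[0,0,0],"spin":0}
    - {"slide":[0,0,0],"spin":0}
    - {"slide":[0,0,0],"spin":0}
    - {"slide":[0,0,0],"spin":0}
    - {"slide":[0,0,0],"spin":0}
    - {"slide":[0,0,0],"spin":0}
    - {"slide":[0,0,0],"spin":0}
    - {"slide":[0,0,0],"spin":0}
    - {"slide":[0,0,0],"spin":0}
    - {"slide":[0,0,0],"spin":0}
    - {"slide":[0,0,0],"spin":0}
  hand: 0

```text
t: 16.88
eef_pos: [423.2, 242.6, 40.0]
tcp_rot: [3.142, 0.0, -2.648]
ft_force: [-0.7, -0.4, -0.2]
opening: 0.99
grip_force: 0.0
```

carry_out:
  moves:
    - {"slide":[0,0,-0.02],"spin":0}
    - {"slide":[0,0,-0.04],"spin":0}
    - {"slide":[0,0,-0.05],"spin":0}
    - {"slide":[0,0,-0.06],"spin":0}
    - {"slide":[0,0,-0.06],"spin":0}
    - {"slide":[0,0,-0.06],"spin":0}
    - {"slide":[0,0,-0.06],"spin":0}
    - {"slide":[0,0,-0.05],"spin":0}
    - {"slide":[0,0,-0.03],"spin":0}
    - {"slide":[0,0,0],"spin":0}
    - {"slide":[0,0,0],"spin":0}
    - {"slide":[0,0,0],"spin":0}

```text
t: 17.88
eef_pos: [422.8, 242.4, 211.4]
tcp_rot: [3.141, -0.001, -2.648]
ft_force: [-0.8, -0.3, -0.1]
opening: 1.003
grip_force: 0.0
```

Run:
```python
from h import *
W=read_camera("wrist");i=W["color"].copy()
for P in FOOT+GRIP:
    h=cv2.convexHull(proj(W,place(P,423.4,242.8,np.radians(28.2))).astype(np.float32)); cv2.polylines(i,[h.astype(np.int32)],True,(255,0,0))
cv2.imwrite("pics/w5.png",i[:,:,::-1])
```

```text
(no output)
```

View pics/w5.png

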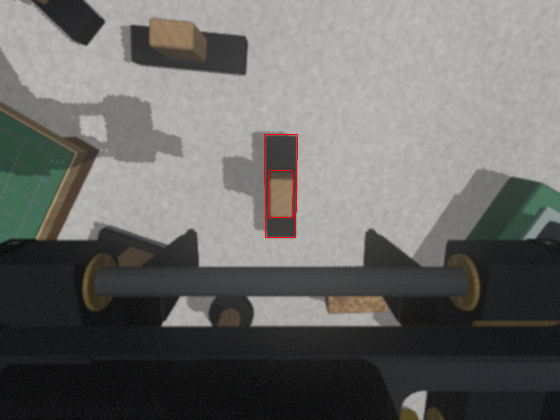

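The scraper stands upright with its outline matching the original pose at (281,186), and the gripper is clear.

```bash
python3 -c "
from cell import *
print(job_done())"
```

```text
the job is handed in; nothing more can be done
None
```

I wiped both chips into the catch tray with the scraper, stood it back upright on its original spot and released it; the job was handed in with the robot clock at about 18 s.

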